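# Show a sample jar to the bench code reader

## Task

Log in the sample jar with the orange lid: lift it out of the blue compartment tray, carry it high across the tube rack without touching the rack, and hold it upright over the middle of the code reader's window so that the code under its base can be read, with the base about 10 mm above the glass (the reader focuses there). Never touch the reader with anything, and leave the other jars, the spare lid and the brown bottle where they stand. Do not put the jar down: the program finishes while the gripper is still holding it there, quite still.

Things in the scene. Friction and masses are not known exactly. Their poses are not given: they have to be found in the camera images.
- jar_orange: the jar to log in: white plastic jar, 40 mm diameter, with an orange screw lid 42 mm in diameter (ribs to 44 mm) from 46 to 62 mm above its base; total height 62 mm, 60 to 130 g. Lid screwed tight. Origin at the centre of its underside, z up its axis. The code label is in the middle of the underside. Stands upright in any of the tray's four compartments, within 7 mm of its centre
- jar_white: the same jar with a white lid (same sizes and origin), in another compartment; to be left alone
- jar_green: the same jar with a green lid (same sizes and origin), in another compartment; to be left alone
- spare_lid: loose grey lid, 42 mm diameter, 16 mm tall, lying in the remaining compartment; origin at the centre of its underside; to be left alone
- tray: fixed blue open tray, 206 mm along its x, 138 mm along its y, 30 mm high; floor, walls and full-height dividers 4 mm thick; 2 x 2 compartments with centres at x = +-50, y = +-33 mm. Origin at the centre of its underside. Fingers closing along the tray's x have about 48 mm free on each side of a jar; along its y only 16 mm
- tube_rack: fixed white rack of capped tubes between the tray and the reader, 236 mm along its x, 64 mm along its y; the rack's top plate is at 70 mm, the red and blue caps of the tubes reach to 125 mm above the bench. Origin at the centre of its underside
- reader: fixed bench code reader, grey box 104 x 104 mm with a black top; a square black bezel (inside 68 mm, outside 88 mm) around the window stands highest, 65 mm above the bench. Origin at the centre of its underside, on the bench
- reader_window (a point): centre of the upper face of the reader's glass window (68 mm square, level, facing up, 61.5 mm above the bench, 3.5 mm below the bezel's rim, with a round lens in the middle); z up
- bottle: brown glass bottle with a black cap, 50 mm diameter, 110 mm tall, standing loose on the bench beyond the reader; origin at the centre of its underside; to be left alone
Mind the look-alikes: they are no part of the job. Of the things that look like the tray, take the one that is farthest from the robot's base at the start.

How it is judged:
On the way, in this order (a step that is already met when the one before it is completed fails the run):
1. the orange-lidded jar is held in the fingers, its base lifted above the tray's rim (z of jar_orange in the frame of tray above 0.035 m and contact force between the fingers and jar_orange above 1 N), for 0.1 s.
2. the jar is carried across the line of the tube rack, its base higher than the tube caps (y of jar_orange in the frame of tube_rack between -0.05 and 0.05 m and z of jar_orange in the frame of tube_rack above 0.125 m and contact force between the fingers and jar_orange above 1 N), for 0.04 s.
At the end, for the whole second after the job is handed in: The fingers hold the orange-lidded jar still, upright within 7 degrees, its base within 10 mm sideways of the window's centre and 3 to 20 mm above the glass, with reader and rack untouched; the other jars, the spare lid and the bottle are within 12 mm of their starts (horizontal distance between jar_orange and reader_window below 0.01 m and z of jar_orange in the frame of reader_window between 0.003 and 0.02 m and angle between jar_orange's own z axis and vertical below 0.12 rad and linear speed of jar_orange below 0.02 m/s and angular speed of jar_orange below 0.2 rad/s and contact force between the fingers and jar_orange above 1 N and contact force between each of reader, tube_rack and anything else below 0.3 N and distance of each of jar_white, jar_green, spare_lid, bottle from where it was at the start of the episode below 0.012 m); the arm keeps its last pose, push and grip.
It fails at once if anything touches the reader (over 0.5 N) (contact force between reader and anything else above 0.5 N).
It fails at once if anything touches the tube rack or its tubes (over 0.5 N) (contact force between tube_rack and anything else above 0.5 N).
It fails at once if another jar, the spare lid or the bottle is shifted by more than 12 mm (distance of any of jar_white, jar_green, spare_lid, bottle from where it was at the start of the episode above 0.012 m).
It fails at once if another jar or the bottle is tipped (angle between any of jar_white, jar_green, bottle's own z axis and vertical above 0.3 rad).
It also fails if it takes over 40 s, if anything falls off the work surface, if the arm or the gripper's body presses on something with over 40 N, if the wrist force passes 120 N, or if a joint passes its speed limit or range.

## Robot

A 6-joint arm with a two-finger parallel gripper is mounted at the origin on the work surface. World frame = base frame: x ahead of the robot, y to its left, z up, the work surface at z = 0. Lengths are in m, angles in rad, forces in N, time in s.
With the tool pointing down it reaches from about 0.25 to 0.725 m from the base axis. Payload 4 kg.
Tool frame: the origin (TCP) lies at the very end of the fingers, on their centre line; the grasp point (between the pads) lies 19 mm behind it; z points along the fingers, y is the line along which they close (so a half turn about z gives the same grasp; the last joint's range is limited). The gripper opens to 85 mm and grips with 20 to 120 N. Pads are 22 mm wide; open, the fingers measure 114 mm over their backs; the gripper's body (76 mm by 85 mm) begins 54 mm behind the grasp point. The pads swing forward as they close: fully open they stand 13 mm farther back than shut.
Start: joints at [1.323, 0.241, 0.005, 1.335, 0, 1.571], TCP at [0.123, 0.485, 0.231] pointing down, gripper open.
Joint ranges: [-2.72, 2.72], [-1.05, 1.87], [-1.09, 1.28], [-1.99, 2.15], [-1.42, 1.44], [-3.14, 3.14]. Speed limits (rad/s): [2.79, 2.79, 3.14, 3.14, 3.14, 3.14].

## Interface

Orientations are given as a unit quaternion [x, y, z, w].
In Python, from workcell import monitor, viewer, job gives the robot as it stands.
- The arm moves only by the tool arm_command, never from a script. Its argument "increments" is a list of rows, each an object of numbers: "dx", "dy", "dz": the shift along the tool's x, y, z in cm; "wx", "wy", "wz": the turn, a rotation vector about the tool's x, y, z in rad; "grip": the finger opening in cm, from 0 to 8.54. In form: [{"dx": .., "dy": .., "dz": .., "wx": .., "wy": .., "wz": .., "grip": ..}, ...]. A call has 1 to 10 rows; each row is the pose to reach, as a shift and turn from the pose commanded when the call began, along the tool's axes at that moment; what a row does not reach only later rows make up. A row lasts 1/10 s, in which the tool goes at most 50 mm and 8.59 degrees, less where a joint would pass 70% of its speed; a pose out of reach is approached as far as the arm can. A call with a gripper value outside its range is refused whole. The fingers move at their own pace and stop on an object; the grip force is fixed at half the most. Time passes only in rows, so rows that repeat a pose let the fingers close. It gives the time, the measured TCP pose, the force, the opening and the grip force at its end, in the units of the state.
- monitor.get_obs(): the state, without advancing time (a new reading comes with each control period).
- viewer.camera(name): name is "scene" or "side" or "wrist"; returns (picture, depth): 384x512x3 uint8, red, green, blue; 384x512 float32, m along the optical axis (not along the pixel's ray), 0 where there is no reading.
- viewer.get_calibration(name): a dict with "fovy" (degrees; the focal length in pixels is half the picture's height over the tangent of half this angle, whatever the lens; pixels are square), "cx", "cy" (the principal point, pixels), "view" (4x4, takes a point from world to camera coordinates). Camera axes: x right, y up, looking along -z (the intrinsics and any distortion apply to the point x, -y, -z); pixel columns grow to the right and rows downward; lengths in m; the calibration is good to about 2 mm. The wrist camera is an equidistant fisheye: a pixel r from the principal point sees the ray r / f radians off the axis. A picture is of the moment at which its call begins: read the wrist's pose just before it. get_calibration takes no time and is no camera call; for the wrist camera it gives the pose at the moment of the call.
- job.job_done(): hands the job in; it is judged then, once.
The state is a dict: "clock": time; "joint_pos": joint angles; "joint_vel": joint speeds; "tau": joint torques, N m; "eef_pos": TCP position; "tool_rot": TCP orientation; "ft_force": force on the tool from outside, world axes, zero at the start; "ft_torque": the same for the moment, N m; "grip_width": finger opening in m; "grasp_force": force on a finger pad.
Only numpy, scipy, OpenCV 4.12 (cv2) and the standard library are available. Lean on these libraries where they do the work, as an engineer would, in place of code of your own. Each camera call takes 0.05 s, during which the arm holds its last target. There are 200 camera calls.

## Working session

There is one attempt and no reset: what is moved stays moved. The work goes in short steps, Python scripts to look and compute and a tool call to move; the robot and the scene stay as the last step left them, time stands still between calls to the robot, and variables do not carry over. Pictures are saved under pics/ and viewed, at most 10 in all, crops included, and the job is handed in when it is done.

Besides the shell and the picture viewer there is one more tool, called after "Emit:" as name([rows], argument=value, ...), one row to a line, values as JSON. arm_command: Moves the arm, as the interface text tells. Its arguments: {"type":"object","properties":{"increments":{"type":"array","items":{"type":"object","properties":{"dx":{"type":"number"},"dy":{"type":"number"},"dz":{"type":"number"},"wx":{"type":"number"},"wy":{"type":"number"},"wz":{"type":"number"},"grip":{"type":"number"}}}}},"required":["increments"]}

```bash
mkdir -p pics; cat > h.py <<'E'
import numpy as np, cv2
from workcell import monitor, viewer, job
def cal(n):
    c=viewer.get_calibration(n); V=np.array(c["view"]); return c,V
def load(n):
    d=np.load(f"pics/{n}.npz"); return d["im"],d["dep"],d["V"],d["k"]
def snap(n,tag):
    c,V=cal(n); im,dep=viewer.camera(n)
    k=np.array([192/np.tan(np.radians(c["fovy"]/2)),c["cx"],c["cy"]])
    np.savez(f"pics/{tag}.npz",im=im,dep=dep,V=V,k=k)
    cv2.imwrite(f"pics/{tag}.png",im[:,:,::-1]); return im,dep,V,k
def rays(u,v,V,k,fish=False):
    u=np.asarray(u,float);v=np.asarray(v,float)
    x=(u-k[1])/k[0]; y=(v-k[2])/k[0]
    if fish:
        r=np.hypot(x,y)+1e-12; d=np.stack([x/r*np.sin(r),-y/r*np.sin(r),-np.cos(r)],-1)
    else: d=np.stack([x,-y,-np.ones_like(x)],-1)
    R=V[:3,:3]; o=-R.T@V[:3,3]
    return o,d@R
def plane(u,v,z,V,k,fish=False):
    o,d=rays(u,v,V,k,fish); t=(z-o[2])/d[...,2]; return o+t[...,None]*d
def pts(u,v,dep,V,k,fish=False):
    o,d=rays(u,v,V,k,fish); z=-(d@V[:3,:3].T)[...,2]
    return o+d/z[...,None]*dep[...,None]
E
python3 - <<'E'
from h import *
for n in ("scene","side"):
    im,dep,V,k=snap(n,n+"0"); print(n,k,(-V[:3,:3].T@V[:3,3]).round(3),viewer.get_calibration(n).keys())
a=cv2.imread("pics/scene0.png")
o=monitor.get_obs();print(o["clock"],o["eef_pos"],o["tool_rot"])
E
```

```text
scene [359.95496501 254.95352647 191.98890042] [ 1.245 -0.339  0.775] dict_keys(['fovy', 'cx', 'cy', 'view'])
side [418.98079443 253.99344774 189.09816518] [0.311 0.884 0.734] dict_keys(['fovy', 'cx', 'cy', 'view'])
0.1 [0.12250898 0.48416995 0.23050559] [ 1.23587156e-01  9.92333273e-01 -9.37770044e-04 -9.97008648e-05]
```

View pics/scene0.png

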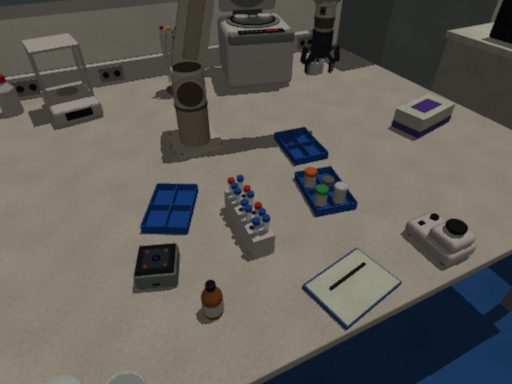

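View pics/side0.png

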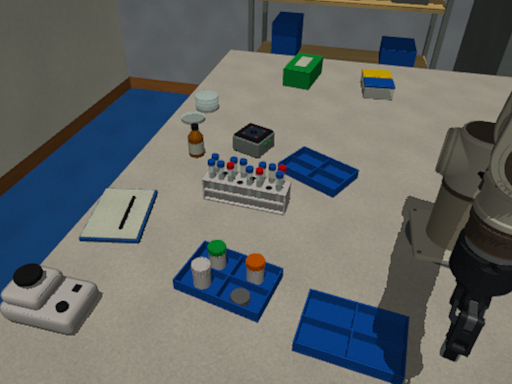

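The jar tray is at scene (325,190) and side (228,278). Two empty trays sit at scene (300,145) and (171,207).

Candidates for the target:
- Orange lid: scene (310,173), side (256,262). This is my choice.
- Green lid: scene (322,190), side (217,248).
- White lid: scene (341,188), side (201,266).
- Grey spare lid: scene (328,181), side (240,297).
- Brown bottle: scene (212,298), side (196,140).
- Red tube caps.

The reader is at scene (157,262) and side (254,138).

```bash
python3 - <<'E'
from h import *
def tri(a,b):
    (o1,d1),(o2,d2)=a,b; d1=d1/np.linalg.norm(d1); d2=d2/np.linalg.norm(d2)
    s=np.linalg.lstsq(np.stack([d1,-d2],1),o2-o1,rcond=None)[0]
    p,q=o1+s[0]*d1,o2+s[1]*d2; return (p+q)/2,np.linalg.norm(p-q)
S={}
for n in("scene","side"):
    im,dep,V,k=load(n+"0"); hsv=cv2.cvtColor(im,cv2.COLOR_RGB2HSV); H,s,v=cv2.split(hsv)
    def blob(m,seed,name):
        n_,l,st,ce=cv2.connectedComponentsWithStats(m.astype(np.uint8)); 
        d=np.hypot(*(ce-seed).T)+1e3*(st[:,4]<15); d[0]=9e9; i=d.argmin()
        yy,xx=np.nonzero(l==i); P=pts(xx,yy,dep[yy,xx],V,k)
        top=P[:,2]>np.percentile(P[:,2],90)-.004
        print(n,name,st[i],ce[i].round(1),"ztop",np.percentile(P[:,2],90).round(4),"xy top",((P[top].min(0)+P[top].max(0))/2).round(4), "ext",np.ptp(P[top],axis=0).round(3))
        return xx,yy
    sd={"scene":dict(o=(310,173),g=(322,190)),"side":dict(o=(256,262),g=(217,248))}[n]
    for nm,m in dict(o=(H>5)&(H<20)&(s>150)&(v>90),g=(H>45)&(H<80)&(s>120)).items():
        xx,yy=blob(m,sd[nm],nm); S[n,nm]=rays(xx.mean(),yy.mean(),V,k)
    # depth clouds: world map
    yy,xx=np.mgrid[0:384,0:512]; P=pts(xx.ravel(),yy.ravel(),dep.ravel(),V,k); ok=dep.ravel()>0
    blue=((H>105)&(H<125)&(s>150)).ravel()
    n_,l,st,ce=cv2.connectedComponentsWithStats((blue&ok).reshape(384,512).astype(np.uint8))
    for i in range(1,n_):
        if st[i,4]>400:
            Q=P[(l==i).ravel()]; t=Q[(abs(Q[:,2]-.03)<.004)]
            if len(t)>50:
                r=cv2.minAreaRect((t[:,:2]*1000).astype(np.float32)); print(n,"tray",ce[i].round(),len(t),np.round(r[0],1),np.round(r[1],1),round(r[2],1))
for nm in"og": print(nm,tri(S["scene",nm],S["side",nm]))
for n in("scene","side"):
    im,dep,V,k=load(n+"0"); yy,xx=np.mgrid[0:384,0:512]; P=pts(xx.ravel(),yy.ravel(),dep.ravel(),V,k)
    c={"scene":((157,262),(248,215),(212,295)),"side":((254,138),(245,185),(196,140))}[n]
    for nm,(u,v),lo,hi,w in(("reader",c[0],.0625,.07,35),("rackplate",c[1],.066,.074,60),("caps",c[1],.112,.14,70),("bottle",c[2],.09,.125,25)):
        m=(abs(xx.ravel()-u)<w)&(abs(yy.ravel()-v)<w)&(P[:,2]>lo)&(P[:,2]<hi); t=P[m]
        if len(t)<5: print(n,nm,len(t)); continue
        r=cv2.minAreaRect((t[:,:2]*1000).astype(np.float32)); print(n,nm,len(t),t[:,2].max().round(4),np.round(r[0],1),np.round(r[1],1),round(r[2],1))
a=cv2.imread("pics/scene0.png")[150:225,280:370]; b=cv2.imread("pics/side0.png")[225:325,165:295]
c=cv2.imread("pics/scene0.png")[235:295,125:190]; d=cv2.imread("pics/side0.png")[110:165,220:285]
f=lambda q:cv2.resize(q,(390,290),interpolation=cv2.INTER_CUBIC)
cv2.imwrite("pics/crop.png",np.vstack([np.hstack([f(a),f(b)]),np.hstack([f(c),f(d)])]))
E
```

```text
scene o [305 167  12   8  69] [310.6 170.6] ztop 0.0691 xy top [0.4535 0.2553 0.0681] ext [0.034 0.038 0.005]
scene g [315 184  14  11 126] [321.6 189.2] ztop 0.0688 xy top [ 0.8872 -0.0414  0.4201] ext [0.716 0.595 0.71 ]
scene tray [300. 146.] 176 [233.7 352.2] [138.2 208.3] 83.7
scene tray [324. 199.] 178 [505.5 276.6] [137.6 207.1] 79.0
scene tray [170. 209.] 269 [ 366.3 -203.7] [135.9 208. ] 62.5
side o [246 254  19  18 274] [255. 262.] ztop 0.0665 xy top [0.3901 0.5617 0.3985] ext [0.157 0.645 0.672]
side g [207 240  19  17 253] [216.5 247.8] ztop 0.0663 xy top [0.5431 0.2402 0.0655] ext [0.04  0.041 0.006]
side tray [319. 171.] 208 [ 363.4 -200.1] [143. 206.] 62.1
side tray [231. 284.] 446 [503.6 281.9] [141.1 205.4] 78.4
side tray [353. 336.] 755 [229.  357.5] [140.9 204. ] 83.8
o (array([0.4478826 , 0.26121272, 0.06027357]), np.float64(0.0010006388953126362))
g (array([0.54382755, 0.23944208, 0.05797366]), np.float64(0.0009166380702696089))
scene reader 599 0.069 [ 592.3 -303.6] [92.1 94.8] 70.1
scene rackplate 571 0.0739 [546.3  97.9] [306.1 239.6] 88.3
scene caps 584 0.1295 [624.1 -67.2] [131.4 389.8] 59.9
scene bottle 122 0.1129 [ 762.1 -215.6] [24.1 22.3] 23.5
side reader 135 0.0698 [ 603.6 -194.9] [308.7  97.3] 81.4
side rackplate 844 0.074 [559.8 -34.3] [247.3 502.3] 26.6
side caps 605 0.127 [542.4 -16.7] [ 51.  209.9] 87.1
side bottle 171 0.125 [ 688.5 -107.9] [ 37.2 273.4] 31.4
```

View pics/crop.png

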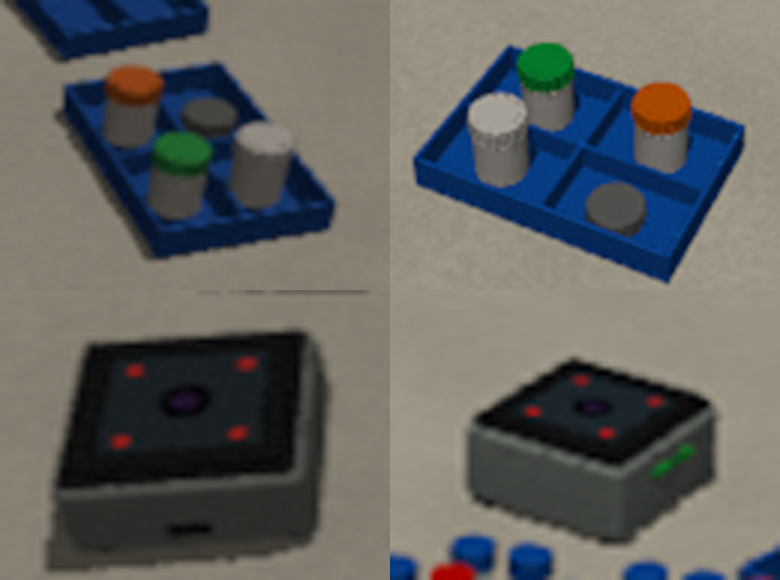

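The crop confirms the choice: the orange-lidded jar is at scene (310,171) and side (255,262), in the jar tray. The reader window with its lens and four red dots shows clearly in both views. Next I'll triangulate the lens and dots, and measure the rack's extent.

```bash
cat >> h.py <<'E'
def tri(a,b):
    (o1,d1),(o2,d2)=a,b; d1=d1/np.linalg.norm(d1); d2=d2/np.linalg.norm(d2)
    s=np.linalg.lstsq(np.stack([d1,-d2],1),o2-o1,rcond=None)[0]
    p,q=o1+s[0]*d1,o2+s[1]*d2; return (p+q)/2,np.linalg.norm(p-q)
def redc(im,box):
    x0,y0,x1,y1=box; q=cv2.resize(im[y0:y1,x0:x1],None,fx=4,fy=4,interpolation=cv2.INTER_CUBIC); H,s,v=cv2.split(cv2.cvtColor(q,cv2.COLOR_RGB2HSV))
    m=(((H<8)|(H>172))&(s>120)&(v>60)).astype(np.uint8); n,l,st,ce=cv2.connectedComponentsWithStats(m)
    return [((ce[i]+.5)/4-.5+[x0,y0],st[i,4]) for i in range(1,n) if st[i,4]>8]
E
python3 - <<'E'
from h import *
R={}
for n,box in(("scene",(130,238,185,285)),("side",(230,118,278,148))):
    im,dep,V,k=load(n+"0"); c=redc(im,box); print(n,[(x.round(2),a) for x,a in c])
    R[n]=[plane(x[0],x[1],.0615,V,k) for x,a in c]; print(np.round(R[n],4), np.mean(R[n],0).round(4))
    yy,xx=np.mgrid[0:384,0:512]; P=pts(xx.ravel(),yy.ravel(),dep.ravel(),V,k)
    c={"scene":(248,215),"side":(245,185)}[n]
    m=(abs(xx.ravel()-c[0])<35+25*(n=="side"))&(abs(yy.ravel()-c[1])<45)&(P[:,0]>.35)&(P[:,0]<.72)&(abs(P[:,1]+.02)<.1)
    for lo,hi in((.03,.11),(.11,.14)):
        t=P[m&(P[:,2]>lo)&(P[:,2]<hi)]; r=cv2.minAreaRect((t[:,:2]*1000).astype(np.float32)); print(n,len(t),t[:,2].max().round(3),np.round(r[0],1),np.round(r[1],1),round(r[2],1))
E
```

```text
scene [(array([165.66, 249.78]), np.int32(148)), (array([146.99, 251.26]), np.int32(129)), (array([164.15, 264.11]), np.int32(149)), (array([144.66, 265.83]), np.int32(153))]
[[ 0.5779 -0.2713  0.0615]
 [ 0.5614 -0.3162  0.0615]
 [ 0.6227 -0.2874  0.0615]
 [ 0.6065 -0.3325  0.0615]] [ 0.5921 -0.3019  0.0615]
scene 1435 0.11 [542.9 -20.7] [ 65.4 239.9] 87.1
scene 593 0.129 [543.3 -20.7] [ 49.5 209.9] 87.2
side [(array([251.41, 126.66]), np.int32(80)), (array([263.69, 130.67]), np.int32(85)), (array([243.35, 132.59]), np.int32(86)), (array([255.61, 136.63]), np.int32(88))]
[[ 0.6033 -0.3325  0.0615]
 [ 0.5576 -0.3165  0.0615]
 [ 0.619  -0.2861  0.0615]
 [ 0.5741 -0.2709  0.0615]] [ 0.5885 -0.3015  0.0615]
side 2318 0.11 [542.3 -16.5] [ 70.9 236.8] 86.3
side 631 0.127 [542.4 -16.7] [ 51.  209.9] 87.1
```

Emit:
arm_command([
  {"dx": -3.7,"dy": -1.4,"dz": -0.2,"wz": 0.14,"grip": 8.5},
  {"dx": -7.4,"dy": -2.8,"dz": -0.4,"wz": 0.28,"grip": 8.5},
  {"dx": -11.1,"dy": -4.1,"dz": -0.6,"wz": 0.42,"grip": 8.5},
  {"dx": -14.9,"dy": -5.5,"dz": -0.8,"wz": 0.56,"grip": 8.5},
  {"dx": -18.6,"dy": -6.9,"dz": -1,"wz": 0.7,"grip": 8.5},
  {"dx": -22.3,"dy": -8.3,"dz": -1.2,"wz": 0.84,"grip": 8.5},
  {"dx": -26,"dy": -9.7,"dz": -1.4,"wz": 0.98,"grip": 8.5},
  {"dx": -29.7,"dy": -11,"dz": -1.6,"wz": 1.12,"grip": 8.5},
  {"dx": -33.4,"dy": -12.4,"dz": -1.8,"wz": 1.26,"grip": 8.5},
  {"dx": -37.1,"dy": -13.8,"dz": -2,"wz": 1.4,"grip": 8.5},
])

```text
validation failed for argument at $.in...
```

Emit:
arm_command([
  {"wz": 0.115,"grip": 8.5},
  {"wz": 0.115,"grip": 8.5},
  {"wz": 0.115,"grip": 8.5},
  {"wz": 0.115,"grip": 8.5},
])

```text
validation failed for argument at $.in...
```

```bash
python3 - <<'E'
from h import *
o=monitor.get_obs();print(o["clock"],o["eef_pos"],o["tool_rot"],o["joint_pos"])
im,dep,V,k=snap("wrist","w1"); print(k,-V[:3,:3].T@V[:3,3])
E
```

```text
0.1 [0.12250898 0.48416995 0.23050559] [ 1.23587156e-01  9.92333273e-01 -9.37770044e-04 -9.97008648e-05] [ 1.32298959e+00  2.41327733e-01  3.85543764e-03  1.33520984e+00
 -3.39173022e-05  1.57079763e+00]
[297.31863964 256.60508398 191.68199578] [0.05549869 0.50055685 0.3742339 ]
```

View pics/w1.png

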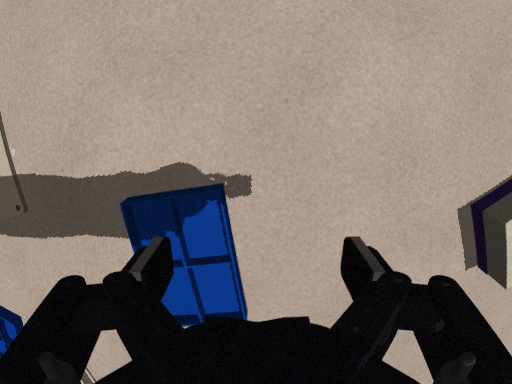

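The wrist picture is from the unmoved start: the two fingertips at about (165,245) and (345,245), an empty tray at (185,255). Both moves were refused by validation, possibly because rows need all keys, so I'll resend with all of them.

Emit:
arm_command([
  {"dx": -3.7,"dy": -1.4,"dz": -0.2,"wx": 0,"wy": 0,"wz": 0.14,"grip": 8.5},
  {"dx": -7.4,"dy": -2.8,"dz": -0.4,"wx": 0,"wy": 0,"wz": 0.28,"grip": 8.5},
  {"dx": -11.1,"dy": -4.1,"dz": -0.6,"wx": 0,"wy": 0,"wz": 0.42,"grip": 8.5},
  {"dx": -14.9,"dy": -5.5,"dz": -0.8,"wx": 0,"wy": 0,"wz": 0.56,"grip": 8.5},
  {"dx": -18.6,"dy": -6.9,"dz": -1,"wx": 0,"wy": 0,"wz": 0.7,"grip": 8.5},
  {"dx": -22.3,"dy": -8.3,"dz": -1.2,"wx": 0,"wy": 0,"wz": 0.84,"grip": 8.5},
  {"dx": -26,"dy": -9.7,"dz": -1.4,"wx": 0,"wy": 0,"wz": 0.98,"grip": 8.5},
  {"dx": -29.7,"dy": -11,"dz": -1.6,"wx": 0,"wy": 0,"wz": 1.12,"grip": 8.5},
  {"dx": -33.4,"dy": -12.4,"dz": -1.8,"wx": 0,"wy": 0,"wz": 1.26,"grip": 8.5},
  {"dx": -37.1,"dy": -13.8,"dz": -2,"wx": 0,"wy": 0,"wz": 1.4,"grip": 8.5},
])

```text
clock: 1.15
eef_pos: [0.4495, 0.2587, 0.2511]
tool_rot: [0.736, 0.677, -0.0, -0.0]
ft_force: [1.1, 0.4, -0.0]
grip_width: 0.085
grasp_force: 0.0
```

Emit:
arm_command([
  {"dx": 0,"dy": 0,"dz": 0,"wx": 0,"wy": 0,"wz": 0.11,"grip": 8.5},
  {"dx": 0,"dy": 0,"dz": 0,"wx": 0,"wy": 0,"wz": 0.11,"grip": 8.5},
  {"dx": 0,"dy": 0,"dz": 0,"wx": 0,"wy": 0,"wz": 0.11,"grip": 8.5},
])

```text
clock: 1.45
eef_pos: [0.4481, 0.2599, 0.2509]
tool_rot: [0.769, 0.639, -0.0, -0.0]
ft_force: [-0.5, 0.1, 0.1]
grip_width: 0.0847
grasp_force: 0.0
```

```bash
python3 - <<'E'
from h import *
o=monitor.get_obs();print(o["clock"],o["eef_pos"],o["tool_rot"],o["joint_pos"].round(3))
im,dep,V,k=snap("wrist","w2"); print(k,-V[:3,:3].T@V[:3,3])
H,s,v=cv2.split(cv2.cvtColor(im,cv2.COLOR_RGB2HSV)); m=((H>5)&(H<20)&(s>150)&(v>80)).astype(np.uint8)
n,l,st,ce=cv2.connectedComponentsWithStats(m)
for i in range(1,n):
    if st[i,4]>100:
        yy,xx=np.nonzero(l==i); P=pts(xx,yy,dep[yy,xx],V,k,True); print(st[i],ce[i],np.median(P,0),np.percentile(P[:,2],[50,90]))
        h=np.median(P[:,2]); c=max(cv2.findContours((l==i).astype(np.uint8),0,1)[0],key=len)[:,0]
        q=plane(c[:,0],c[:,1],.066,V,k,True); print(cv2.minEnclosingCircle((q[:,:2]*1000).astype(np.float32)),cv2.fitEllipse((q[:,:2]*1000).astype(np.float32)))
E
```

```text
1.45 [0.44806483 0.25986522 0.25093094] [ 7.69285031e-01  6.38905524e-01 -4.94898767e-04 -1.65506596e-04] [0.525 0.27  0.095 1.397 0.    2.281]
[297.31863964 256.60508398 191.68199578] [0.46000541 0.32650183 0.39460545]
[ 241  152   37   38 1086] [258.67955801 170.92725599] [0.44978637 0.25965754 0.06739275] [0.06739275 0.06839068]
((449.5058288574219, 259.1506042480469), 22.056468963623047) ((449.661376953125, 258.9874572753906), (40.326236724853516, 42.60419464111328), 172.75311279296875)
```

View pics/w2.png

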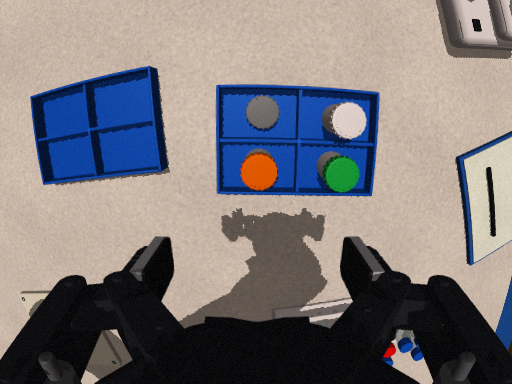

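The picture shows the orange lid at (259,171), green (341,174), white (347,120) and the grey lid (263,112), in the tray aligned with the tool. Next I narrow the fingers to 54 mm so they fit the compartment, then descend to just above the lid.

Emit:
arm_command([
  {"dx": -0.07,"dy": 0.16,"dz": 3,"wx": 0,"wy": 0,"wz": 0,"grip": 5.4},
  {"dx": -0.07,"dy": 0.16,"dz": 6,"wx": 0,"wy": 0,"wz": 0,"grip": 5.4},
  {"dx": -0.07,"dy": 0.16,"dz": 9,"wx": 0,"wy": 0,"wz": 0,"grip": 5.4},
  {"dx": -0.07,"dy": 0.16,"dz": 12,"wx": 0,"wy": 0,"wz": 0,"grip": 5.4},
  {"dx": -0.07,"dy": 0.16,"dz": 14.5,"wx": 0,"wy": 0,"wz": 0,"grip": 5.4},
  {"dx": -0.07,"dy": 0.16,"dz": 16,"wx": 0,"wy": 0,"wz": 0,"grip": 5.4},
  {"dx": -0.07,"dy": 0.16,"dz": 16,"wx": 0,"wy": 0,"wz": 0,"grip": 5.4},
  {"dx": -0.07,"dy": 0.16,"dz": 16,"wx": 0,"wy": 0,"wz": 0,"grip": 5.4},
])

```text
clock: 2.3
eef_pos: [0.4495, 0.2596, 0.0917]
tool_rot: [0.769, 0.639, -0.0, -0.0]
ft_force: [0.2, -0.2, -0.1]
grip_width: 0.0538
grasp_force: 0.0
```

```bash
python3 - <<'E'
from h import *
im,dep,V,k=snap("wrist","w3")
b,_,_,_=snap("side","s3")
o=monitor.get_obs();print(o["clock"],o["eef_pos"],o["tool_rot"],o["grip_width"])
cv2.imwrite("pics/c3.png",np.hstack([im[:,:,::-1][100:384,60:450],cv2.resize(b[:,:,::-1][200:340,140:332],(390,284))]))
E
```

```text
2.4 [0.45052014 0.25987367 0.09266489] [7.69622213e-01 6.38498307e-01 1.23494695e-03 1.91847116e-04] 0.05380598972054612
```

View pics/c3.png

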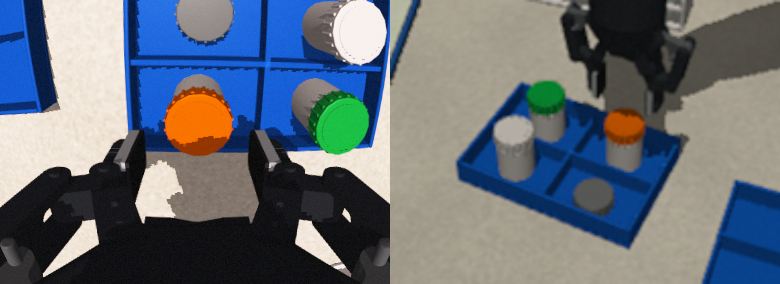

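The fingertips, at crop (130,145) and (262,145), straddle the orange lid at (199,124) and stay clear of the green jar. Descending.

Emit:
arm_command([
  {"dx": 0,"dy": 0,"dz": 2,"wx": 0,"wy": 0,"wz": 0,"grip": 5.4},
  {"dx": 0,"dy": 0,"dz": 4,"wx": 0,"wy": 0,"wz": 0,"grip": 5.4},
  {"dx": 0,"dy": 0,"dz": 6,"wx": 0,"wy": 0,"wz": 0,"grip": 5.4},
  {"dx": 0,"dy": 0,"dz": 7.3,"wx": 0,"wy": 0,"wz": 0,"grip": 5.4},
  {"dx": 0,"dy": 0,"dz": 7.7,"wx": 0,"wy": 0,"wz": 0,"grip": 5.4},
  {"dx": 0,"dy": 0,"dz": 7.7,"wx": 0,"wy": 0,"wz": 0,"grip": 5.4},
  {"dx": 0,"dy": 0,"dz": 7.7,"wx": 0,"wy": 0,"wz": 0,"grip": 5.4},
])

```text
clock: 3.1
eef_pos: [0.4508, 0.2595, 0.0155]
tool_rot: [0.77, 0.638, 0.001, 0.0]
ft_force: [0.5, 0.7, 0.1]
grip_width: 0.0541
grasp_force: 0.0
```

Emit:
arm_command([
  {"dx": 0,"dy": 0,"dz": 0,"wx": 0,"wy": 0,"wz": 0,"grip": 3.0},
  {"dx": 0,"dy": 0,"dz": 0,"wx": 0,"wy": 0,"wz": 0,"grip": 3.0},
  {"dx": 0,"dy": 0,"dz": 0,"wx": 0,"wy": 0,"wz": 0,"grip": 3.0},
  {"dx": 0,"dy": 0,"dz": 0,"wx": 0,"wy": 0,"wz": 0,"grip": 3.0},
  {"dx": 0,"dy": 0,"dz": 0,"wx": 0,"wy": 0,"wz": 0,"grip": 3.0},
  {"dx": 0,"dy": 0,"dz": 0,"wx": 0,"wy": 0,"wz": 0,"grip": 3.0},
  {"dx": 0,"dy": 0,"dz": 0,"wx": 0,"wy": 0,"wz": 0,"grip": 3.0},
])

```text
clock: 3.8
eef_pos: [0.4507, 0.2596, 0.0157]
tool_rot: [0.77, 0.638, 0.001, 0.0]
ft_force: [-0.1, 0.2, 6.3]
grip_width: 0.0393
grasp_force: 59.4
```

Emit:
arm_command([
  {"dx": 0,"dy": 0,"dz": -1,"wx": 0,"wy": 0,"wz": 0,"grip": 3.0},
  {"dx": 0,"dy": 0,"dz": -3,"wx": 0,"wy": 0,"wz": 0,"grip": 3.0},
  {"dx": 0,"dy": 0,"dz": -6,"wx": 0,"wy": 0,"wz": 0,"grip": 3.0},
  {"dx": 0,"dy": 0,"dz": -9,"wx": 0,"wy": 0,"wz": 0,"grip": 3.0},
  {"dx": 0,"dy": 0,"dz": -12,"wx": 0,"wy": 0,"wz": 0,"grip": 3.0},
  {"dx": 0,"dy": 0,"dz": -15,"wx": 0,"wy": 0,"wz": 0,"grip": 3.0},
  {"dx": 0,"dy": 0,"dz": -17.5,"wx": 0,"wy": 0,"wz": 0,"grip": 3.0},
  {"dx": 0,"dy": 0,"dz": -19,"wx": 0,"wy": 0,"wz": 0,"grip": 3.0},
  {"dx": 0,"dy": 0,"dz": -19,"wx": 0,"wy": 0,"wz": 0,"grip": 3.0},
  {"dx": 0,"dy": 0,"dz": -19,"wx": 0,"wy": 0,"wz": 0,"grip": 3.0},
])

```text
clock: 4.8
eef_pos: [0.4497, 0.2588, 0.2042]
tool_rot: [0.77, 0.638, 0.0, 0.0]
ft_force: [-0.6, 0.3, -1.0]
grip_width: 0.0395
grasp_force: 60.4
```

```bash
python3 - <<'E'
from h import *
from scipy.spatial.transform import Rotation as R
o=monitor.get_obs();print(o["clock"],o["eef_pos"],o["grip_width"],o["grasp_force"],o["ft_force"].round(2),o["ft_torque"].round(3),o["joint_pos"].round(3))
M=R.from_quat(o["tool_rot"]).as_matrix(); print(M.round(3)); print("to reader cm",M.T@(np.array([.590,-.302,o["eef_pos"][2]])-o["eef_pos"])*100)
a,_,_,_=snap("scene","c4"); b,dep,V,k=snap("side","s4")
cv2.imwrite("pics/c4.png",np.hstack([cv2.resize(a[:,:,::-1][90:240,260:380],(390,480)),cv2.resize(b[:,:,::-1][120:320,160:330],(390,480))]))
E
```

```text
4.8 [0.44971776 0.25882437 0.20420709] 0.03949259551991989 60.3710257626517 [-0.55  0.32 -0.96] [ 0.003 -0.033  0.003] [ 5.220e-01  2.910e-01  1.000e-03  1.281e+00 -0.000e+00  2.280e+00]
[[ 0.186  0.983  0.   ]
 [ 0.983 -0.186  0.   ]
 [ 0.     0.    -1.   ]]
to reader cm [-5.24950407e+01  2.42136627e+01  8.12304553e-04]
```

View pics/c4.png

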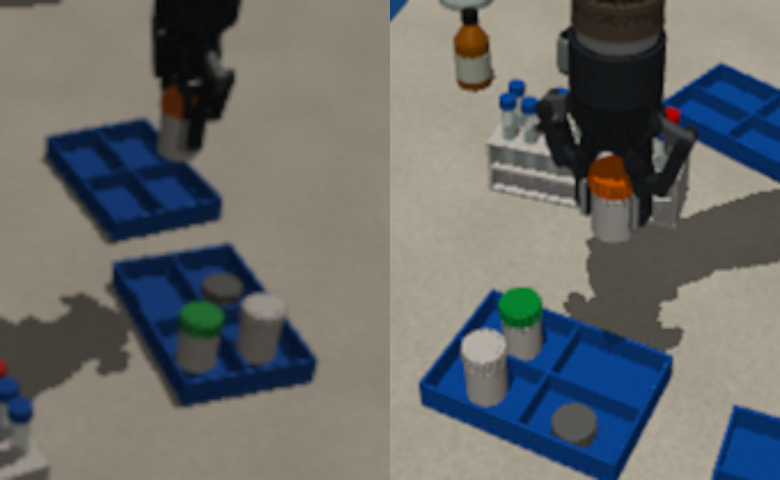

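The jar is held upright: orange lid at side crop (610,175), base at (612,235), and its compartment is empty. The other jars haven't moved. Carrying it across at this height puts the base at about 0.19 m.

Emit:
arm_command([
  {"dx": -1.0,"dy": 0.5,"dz": 0,"wx": 0,"wy": 0,"wz": 0,"grip": 3.0},
  {"dx": -3,"dy": 1.4,"dz": 0,"wx": 0,"wy": 0,"wz": 0,"grip": 3.0},
  {"dx": -6,"dy": 2.8,"dz": 0,"wx": 0,"wy": 0,"wz": 0,"grip": 3.0},
  {"dx": -9.5,"dy": 4.4,"dz": 0,"wx": 0,"wy": 0,"wz": 0,"grip": 3.0},
  {"dx": -13,"dy": 6,"dz": 0,"wx": 0,"wy": 0,"wz": 0,"grip": 3.0},
  {"dx": -16.5,"dy": 7.6,"dz": 0,"wx": 0,"wy": 0,"wz": 0,"grip": 3.0},
  {"dx": -20,"dy": 9.2,"dz": 0,"wx": 0,"wy": 0,"wz": 0,"grip": 3.0},
  {"dx": -23.5,"dy": 10.8,"dz": 0,"wx": 0,"wy": 0,"wz": 0,"grip": 3.0},
  {"dx": -27,"dy": 12.4,"dz": 0,"wx": 0,"wy": 0,"wz": 0,"grip": 3.0},
  {"dx": -30.5,"dy": 14.1,"dz": 0,"wx": 0,"wy": 0,"wz": 0,"grip": 3.0},
])

```text
clock: 5.9
eef_pos: [0.531, -0.0692, 0.2034]
tool_rot: [0.77, 0.638, -0.001, -0.001]
ft_force: [1.6, 0.1, -1.4]
grip_width: 0.0396
grasp_force: 60.4
```

Emit:
arm_command([
  {"dx": -3.5,"dy": 1.6,"dz": 0,"wx": 0,"wy": 0,"wz": 0,"grip": 3.0},
  {"dx": -7,"dy": 3.2,"dz": 0,"wx": 0,"wy": 0,"wz": 0,"grip": 3.0},
  {"dx": -10.5,"dy": 4.8,"dz": 0,"wx": 0,"wy": 0,"wz": 0,"grip": 3.0},
  {"dx": -14,"dy": 6.4,"dz": 0,"wx": 0,"wy": 0,"wz": 0,"grip": 3.0},
  {"dx": -17.5,"dy": 8,"dz": 0,"wx": 0,"wy": 0,"wz": 0,"grip": 3.0},
  {"dx": -20,"dy": 9.2,"dz": 0,"wx": 0,"wy": 0,"wz": 0,"grip": 3.0},
  {"dx": -21.5,"dy": 9.9,"dz": 0,"wx": 0,"wy": 0,"wz": 0,"grip": 3.0},
  {"dx": -22,"dy": 10.1,"dz": 0,"wx": 0,"wy": 0,"wz": 0,"grip": 3.0},
  {"dx": -22,"dy": 10.1,"dz": 0,"wx": 0,"wy": 0,"wz": 0,"grip": 3.0},
])

```text
clock: 6.8
eef_pos: [0.5892, -0.3027, 0.2029]
tool_rot: [0.771, 0.637, -0.0, -0.001]
ft_force: [-0.4, 0.3, -1.2]
grip_width: 0.0396
grasp_force: 60.4
```

```bash
python3 - <<'E'
from h import *
from scipy.spatial.transform import Rotation as R
o=monitor.get_obs();print(o["clock"],o["eef_pos"],o["grip_width"],o["grasp_force"],o["ft_force"].round(2),o["joint_pos"].round(3))
M=R.from_quat(o["tool_rot"]).as_matrix(); print(M.round(3)); print("to reader cm",M.T@(np.array([.590,-.302,.0835])-o["eef_pos"])*100)
a,d1,V1,k1=snap("scene","c5"); b,d2,V2,k2=snap("side","s5"); w,_,_,_=snap("wrist","w5")
for im,dep,V,k,c in((a,d1,V1,k1,(157,220)),(b,d2,V2,k2,(254,105))):
    H,s,v=cv2.split(cv2.cvtColor(im,cv2.COLOR_RGB2HSV)); m=((H>5)&(H<20)&(s>150)&(v>50)).astype(np.uint8)
    n,l,st,ce=cv2.connectedComponentsWithStats(m)
    for i in range(1,n):
        if st[i,4]>15 and np.hypot(*(ce[i]-c))<60: yy,xx=np.nonzero(l==i);print(st[i],ce[i].round(1),np.median(pts(xx,yy,dep[yy,xx],V,k),0).round(4))
f=lambda q:cv2.resize(q[:,:,::-1],(390,290))
cv2.imwrite("pics/c5.png",np.vstack([np.hstack([f(a[170:290,90:250]),f(b[50:170,180:340])]),np.hstack([f(w),f(w)])]))
E
```

```text
6.8 [ 0.58918252 -0.30268646  0.20293233] 0.03962368208136929 60.436661323255976 [-0.39  0.26 -1.2 ] [-0.475  0.589  0.459  1.443  0.     1.285]
[[ 0.187  0.982 -0.002]
 [ 0.982 -0.187  0.001]
 [ 0.001 -0.002 -1.   ]]
to reader cm [ 0.07473967  0.0945702  11.94310136]
[145 197   5  12  41] [147.3 202.5] [ 0.6001 -0.2884  0.2502]
[248  74  13   9  99] [253.8  78. ] [ 0.5874 -0.2869  0.2505]
```

View pics/c5.png

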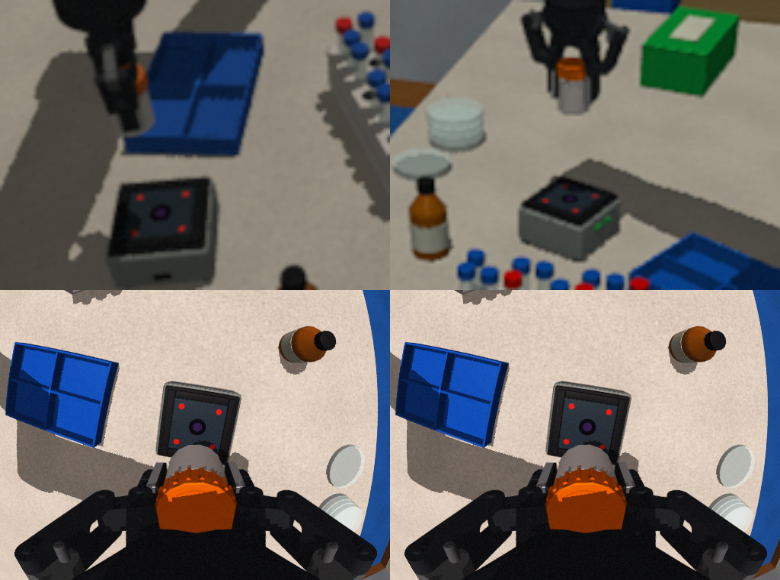

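The top-left view (scene) and top-right view (side) show the jar held above the reader, with the rack untouched. In the wrist picture, seen twice in the lower half, the lens is at crop (197,427) and the dots at (181,406), (219,412) and (176,441). I'll measure the reader with the wrist view and check the lid and base height from depth.

```bash
cat > m.py <<'E'
from h import *
import sys
t=sys.argv[1]
im,dep,V,k=load("w"+t)
c=redc(im,(200,100,330,235)); 
for x,a in c: print("wrist dot",x.round(1),a,plane(*x,.0615,V,k,True).round(4))
for n,T in(("scene","c"),("side","s")):
    im,dep,V,k=load(T+t); yy,xx=np.mgrid[0:384,0:512]; P=pts(xx.ravel(),yy.ravel(),dep.ravel(),V,k).reshape(384,512,3)
    o=monitor.get_obs()["eef_pos"]
    hsv=cv2.cvtColor(im,cv2.COLOR_RGB2HSV)
    m=(np.hypot(P[...,0]-o[0],P[...,1]-o[1])<.03)&(P[...,2]>.074)&(P[...,2]<.3)&(dep>0)&(hsv[...,2]>70)
    q=P[m]; print(n,m.sum(),"z",np.percentile(q[:,2],[0,1,5,50]).round(4))
    for zlo in np.arange(q[:,2].min(),q[:,2].min()+.065,.006):
        b=q[(q[:,2]>=zlo)&(q[:,2]<zlo+.006)]
        if len(b)>3: print("  ",zlo.round(3),len(b),b[:,:2].min(0).round(3),b[:,:2].max(0).round(3))
E
python3 m.py 5
```

```text
wrist dot [238.1 153.5] 858 [ 0.576  -0.2722  0.0615]
wrist dot [286.8 161.2] 837 [ 0.6214 -0.2884  0.0615]
wrist dot [231.2 200.4] 782 [ 0.5597 -0.3175  0.0615]
wrist dot [278.3 207.4] 611 [ 0.6052 -0.3336  0.0615]
scene 123 z [0.1924 0.1936 0.1946 0.215 ]
   0.192 20 [ 0.594 -0.323] [ 0.608 -0.287]
   0.198 18 [ 0.59  -0.324] [ 0.606 -0.285]
   0.204 11 [ 0.594 -0.324] [ 0.604 -0.288]
   0.21 14 [ 0.593 -0.322] [ 0.606 -0.285]
   0.216 8 [ 0.597 -0.294] [ 0.605 -0.287]
   0.222 7 [ 0.596 -0.319] [ 0.612 -0.287]
   0.228 6 [ 0.598 -0.291] [ 0.605 -0.287]
   0.234 4 [ 0.602 -0.293] [ 0.607 -0.287]
   0.24 8 [ 0.596 -0.292] [ 0.607 -0.285]
   0.246 14 [ 0.584 -0.292] [ 0.605 -0.283]
   0.252 13 [ 0.581 -0.292] [ 0.606 -0.285]
side 310 z [0.1899 0.1919 0.1954 0.2284]
   0.19 22 [ 0.569 -0.298] [ 0.607 -0.279]
   0.196 21 [ 0.57  -0.299] [ 0.607 -0.281]
   0.202 24 [ 0.564 -0.297] [ 0.607 -0.278]
   0.208 29 [ 0.565 -0.297] [ 0.617 -0.278]
   0.214 26 [ 0.564 -0.295] [ 0.613 -0.276]
   0.22 26 [ 0.564 -0.296] [ 0.613 -0.279]
   0.226 24 [ 0.567 -0.295] [ 0.613 -0.278]
   0.232 24 [ 0.565 -0.294] [ 0.613 -0.279]
   0.238 23 [ 0.565 -0.294] [ 0.613 -0.277]
   0.244 25 [ 0.567 -0.29 ] [ 0.606 -0.277]
   0.25 51 [ 0.571 -0.32 ] [ 0.606 -0.277]
```

Emit:
arm_command([
  {"dx": 0.1,"dy": 0.1,"dz": 1,"wx": 0,"wy": 0,"wz": 0,"grip": 3.0},
  {"dx": 0.1,"dy": 0.1,"dz": 3,"wx": 0,"wy": 0,"wz": 0,"grip": 3.0},
  {"dx": 0.1,"dy": 0.1,"dz": 5.5,"wx": 0,"wy": 0,"wz": 0,"grip": 3.0},
  {"dx": 0.1,"dy": 0.1,"dz": 8,"wx": 0,"wy": 0,"wz": 0,"grip": 3.0},
  {"dx": 0.1,"dy": 0.1,"dz": 9.5,"wx": 0,"wy": 0,"wz": 0,"grip": 3.0},
  {"dx": 0.1,"dy": 0.1,"dz": 10.4,"wx": 0,"wy": 0,"wz": 0,"grip": 3.0},
  {"dx": 0.1,"dy": 0.1,"dz": 11,"wx": 0,"wy": 0,"wz": 0,"grip": 3.0},
  {"dx": 0.1,"dy": 0.1,"dz": 11.4,"wx": 0,"wy": 0,"wz": 0,"grip": 3.0},
  {"dx": 0.1,"dy": 0.1,"dz": 11.4,"wx": 0,"wy": 0,"wz": 0,"grip": 3.0},
  {"dx": 0.1,"dy": 0.1,"dz": 11.4,"wx": 0,"wy": 0,"wz": 0,"grip": 3.0},
])

```text
clock: 7.95
eef_pos: [0.5918, -0.3013, 0.0912]
tool_rot: [0.77, 0.638, 0.0, 0.001]
ft_force: [0.7, -0.4, -0.8]
grip_width: 0.0397
grasp_force: 60.4
```

```bash
python3 - <<'E'
from h import *
a,d1,V1,k1=snap("scene","c6"); b,d2,V2,k2=snap("side","s6"); w,_,_,_=snap("wrist","w6")
o=monitor.get_obs();print(o["clock"],o["eef_pos"],o["grasp_force"],o["ft_force"].round(2),abs(o["joint_vel"]).max())
f=lambda q:cv2.resize(q[:,:,::-1],(390,290))
cv2.imwrite("pics/c6.png",np.vstack([np.hstack([f(a[200:290,100:220]),f(b[80:170,195:315])]),np.hstack([f(w),f(w[90:280,130:385])])]))
E
python3 m.py 6
```

```text
8.1 [ 0.59172039 -0.30137395  0.09117826] 60.43540046630369 [-0.24  0.07 -0.38] 0.004457592566210463
wrist dot [222.4 181. ] 2026 [ 0.5758 -0.2723  0.0615]
wrist dot [300.9 193. ] 1955 [ 0.6213 -0.2885  0.0615]
scene 75 z [0.0827 0.0834 0.0843 0.1152]
   0.083 9 [ 0.6   -0.318] [ 0.61  -0.285]
   0.089 8 [ 0.6  -0.32] [ 0.609 -0.288]
   0.095 7 [ 0.599 -0.319] [ 0.609 -0.285]
   0.101 7 [ 0.598 -0.317] [ 0.613 -0.285]
   0.107 4 [ 0.6  -0.29] [ 0.606 -0.286]
   0.113 7 [ 0.595 -0.29 ] [ 0.608 -0.284]
   0.125 6 [ 0.591 -0.291] [ 0.609 -0.281]
   0.131 8 [ 0.593 -0.292] [ 0.609 -0.282]
   0.137 15 [ 0.584 -0.291] [ 0.61  -0.282]
side 253 z [0.0793 0.0799 0.0849 0.117 ]
   0.079 15 [ 0.572 -0.294] [ 0.601 -0.28 ]
   0.085 14 [ 0.574 -0.289] [ 0.602 -0.279]
   0.091 23 [ 0.57  -0.297] [ 0.616 -0.277]
   0.097 23 [ 0.568 -0.3  ] [ 0.621 -0.278]
   0.103 23 [ 0.567 -0.296] [ 0.616 -0.276]
   0.109 23 [ 0.567 -0.294] [ 0.616 -0.279]
   0.115 21 [ 0.568 -0.297] [ 0.616 -0.279]
   0.121 13 [ 0.571 -0.291] [ 0.603 -0.279]
   0.127 20 [ 0.569 -0.291] [ 0.608 -0.278]
   0.133 32 [ 0.574 -0.315] [ 0.608 -0.279]
   0.139 31 [ 0.575 -0.315] [ 0.608 -0.279]
```

View pics/c6.png

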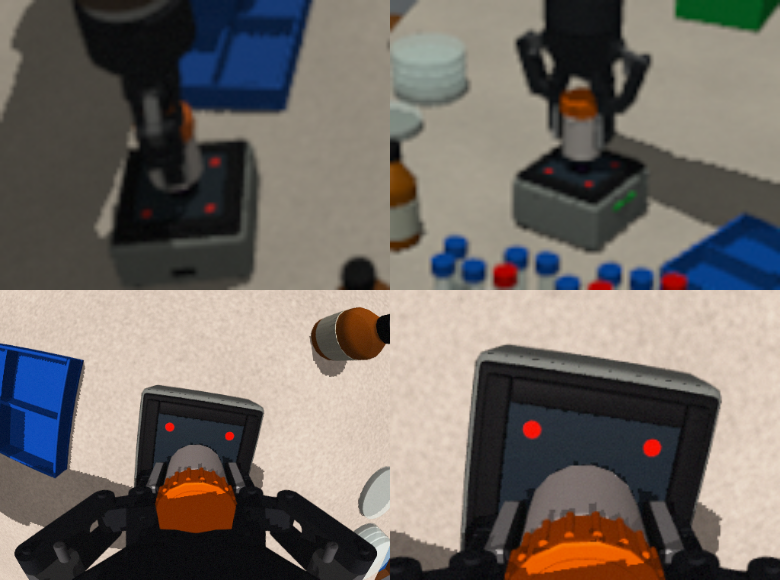

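The jar hovers centred over the window, with its base about 18 mm above the glass and no contact. A final 8 mm down, with a hold.

Emit:
arm_command([
  {"dx": -0.05,"dy": 0,"dz": 0.3,"wx": 0,"wy": 0,"wz": 0,"grip": 3.0},
  {"dx": -0.1,"dy": -0.05,"dz": 0.6,"wx": 0,"wy": 0,"wz": 0,"grip": 3.0},
  {"dx": -0.1,"dy": -0.05,"dz": 0.8,"wx": 0,"wy": 0,"wz": 0,"grip": 3.0},
  {"dx": -0.1,"dy": -0.05,"dz": 0.8,"wx": 0,"wy": 0,"wz": 0,"grip": 3.0},
  {"dx": -0.1,"dy": -0.05,"dz": 0.8,"wx": 0,"wy": 0,"wz": 0,"grip": 3.0},
  {"dx": -0.1,"dy": -0.05,"dz": 0.8,"wx": 0,"wy": 0,"wz": 0,"grip": 3.0},
  {"dx": -0.1,"dy": -0.05,"dz": 0.8,"wx": 0,"wy": 0,"wz": 0,"grip": 3.0},
  {"dx": -0.1,"dy": -0.05,"dz": 0.8,"wx": 0,"wy": 0,"wz": 0,"grip": 3.0},
])

```text
clock: 8.9
eef_pos: [0.5906, -0.302, 0.0824]
tool_rot: [0.77, 0.638, 0.0, 0.0]
ft_force: [-0.4, 0.8, -1.8]
grip_width: 0.0399
grasp_force: 60.4
```

```bash
python3 - <<'E'
from h import *
snap("scene","c7"); snap("side","s7"); snap("wrist","w7")
o=monitor.get_obs();print(o["clock"],o["eef_pos"],o["grasp_force"],o["ft_force"].round(2),abs(o["joint_vel"]).max())
E
sed -i 's/>.074/>.0675/' m.py; python3 m.py 7 | grep -A2 z
```

```text
9.05 [ 0.59059247 -0.30198898  0.08237197] 60.43631905107759 [ 0.39  0.05 -1.62] 0.0022022674946325566
scene 72 z [0.0736 0.0742 0.0771 0.1076]
   0.074 7 [ 0.6  -0.32] [ 0.606 -0.287]
   0.08 8 [ 0.598 -0.321] [ 0.606 -0.286]
--
side 252 z [0.0706 0.0732 0.078  0.1123]
   0.071 9 [ 0.572 -0.296] [ 0.6   -0.278]
   0.077 21 [ 0.572 -0.292] [ 0.605 -0.276]
```

The base measures 71–73 mm above the bench, about 10 mm above the glass, and the jar is centred and still. Handing in.

```bash
python3 -c "
from workcell import job
print(job.job_done())"
```

```text
the job is handed in; nothing more can be done
None
```

I handed the job in at about 9 s: the gripper holds the orange-lidded jar still and upright over the reader window, its base about 10 mm above the glass and 1–2 mm from centre by my measurements, with no contact seen on the reader, rack or other items (the hand-in returned no verdict).

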